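Hang a fruit pail on the stall's spring balance

TASK

Weigh the pail of fruit: take the balance's hook by the knob on its arm, draw it down against its spring, bring it sideways under the pail's handle and hook the handle on. Then ease the hook up until the spring alone carries the pail clear of the counter, and only then let go, so that it neither springs up nor drops but hangs upright and still. Do not touch the pail with the gripper, force it or tip it, and leave the iron weight, the bowl and the brush where they are.

Things in the scene. Friction and masses are not known exactly. Their poses are not given: they have to be found in the camera images.
- hook: Steel hook of 8 mm wire and its rigid level arm. Origin: wire centre at the hook's lowest point. z up, x along the arm to the post axis 260 mm away. Free tip on the +y side (y +16 mm, top 22 mm up), shank at y -16 mm: a bar enters from +y, over the tip, below z +46 mm. Arm above: 22 mm wide, underside 55, top 69 mm up. It only slides up and down (sleeve) and swings (swing).
- knob (a point): Grip point of the upright round black knob (26 mm diameter, 46 mm tall) that stands on the arm's top directly above the hook: 93 mm above the origin of hook, 24 mm above the arm's top, 22 mm below the knob's top. To be taken from above, fingers in any direction. Same axes as hook.
- sleeve (a joint): How far the hook is drawn down (m): 0 at the upper stop, 0.145 at the lower. A spring pulls it up with about 2 N at 0 plus 90 N per metre drawn (the arm's own weight already taken off; friction 0.1 N, damping 3 N per m/s). At 0 the origin of hook is 236 mm above the counter.
- swing (a joint): Swing angle of the arm about the vertical post (rad), within -0.7 to 0.9, free (friction about 0.2 N at the hook). Positive is counter-clockwise from above. It falls as the hook moves to its own +y side, which is where the pail stands.
- stand: The balance's fixed base and post. Origin: on the post's axis at counter height; z up. Base 170 mm diameter and 18 mm high, post 32 mm diameter with a spring drum on top, 400 mm high in all. At swing 0 the arm points along its -x axis.
- pail: Tapered steel pail of green fruit (fixed in it), loose on the counter. Origin: centre of its underside, z up. Rim 128 mm wide, 70 mm high, fruit to 83 mm. 0.3 to 0.95 kg, not known beforehand. Stiff upright handle of 8 mm wire in its x-z plane: sides at x +-66 mm, top bar along x. The hook's swing crosses under the middle of the bar, which lies within 0.6 rad of the arm's direction then.
- bar (a point): Middle of the handle's straight top bar, on the wire's centre line: bar 92 mm long along the pail's x, 8 mm thick, 140 mm above the pail's underside. Same axes as pail.
- weight: Bystander: round iron weight with a knob, 68 mm wide, 60 mm high. Origin: centre of its underside.
- bowl: Bystander: steel bowl, 110 mm wide, 45 mm high. Origin: centre of its underside.
- brush: Bystander: hand brush lying on the counter. Origin: under its middle.
There are look-alikes about, which are no part of the job. Several things have the shape of the pail; the one meant has the colours described above.

How it is judged:
On the way, in this order (a step that is already met when the one before it is completed fails the run):
1. the hook is drawn down below the handle (value of joint sleeve above 0.105 m), for 0.1 s.
2. the handle lies in the hook and the hook carries the pail clear of the counter (y of bar in the frame of hook between -0.014 and 0.014 m and z of bar in the frame of hook between 0 and 0.02 m and contact force between pail and hook above 1.5 N and height (world z) of pail above 0.005 m), for 0.2 s.
At the end, for the whole second after the job is handed in: The pail hangs by its handle in the hook (bar within 14 mm of the hook's middle and resting in it), its underside more than 10 mm above the counter, upright within 0.25 rad and still (pail below 0.05 m/s, hook below 0.03 m/s up or down), carried by the spring alone (y of bar in the frame of hook between -0.014 and 0.014 m and z of bar in the frame of hook between 0 and 0.02 m and contact force between pail and hook above 1.5 N and height (world z) of pail above 0.01 m and angle between pail's own z axis and vertical below 0.25 rad and linear speed of pail below 0.05 m/s and velocity of joint sleeve between -0.03 and 0.03 m/s); the robot touches nothing.
It fails at once if the hook, let go, springs up or drops (faster than 0.10 m/s with no finger on it) (contact force between the fingers and hook below 0.05 N and (velocity of joint sleeve above 0.1 m/s or velocity of joint sleeve below -0.1 m/s)).
It fails at once if the pail is forced: more than 20 N between hook and pail (contact force between hook and pail above 20 N).
It fails at once if the robot itself touches the pail (contact force between the arm and pail above 1 N).
It fails at once if the pail is tipped by more than 0.4 rad (angle between pail's own z axis and vertical above 0.4 rad).
It fails at once if the iron weight, the bowl or the brush is moved by more than 20 mm (distance of any of weight, bowl, brush from where it was at the start of the episode above 0.02 m).
It also fails if it takes over 72 s, if anything falls off the work surface, if the arm or the gripper's body presses on something with over 40 N, if the wrist force passes 120 N, or if a joint passes its speed limit or range.

ROBOT

A 6-joint arm with a two-finger parallel gripper is mounted at the origin on the work surface. World frame = base frame: x ahead of the robot, y to its left, z up, the work surface at z = 0. Lengths are in m, angles in rad, forces in N, time in s.
With the tool pointing down it reaches from about 0.25 to 0.775 m from the base axis. Payload 4 kg.
Tool frame: the origin (TCP) lies at the centre of the arm's flange, where the gripper is bolted on; the fingertips stand 173 mm ahead of it and the grasp point (between the pads) lies 155 mm ahead of it; x points along the fingers, y is the direction in which the jaws open and shut, and the axes are right-handed (so a half turn about x gives the same grasp; the last joint's range is limited). The gripper opens to 85 mm and grips with 20 to 120 N. Pads are 22 mm wide; open, the fingers measure 114 mm over their backs; the gripper's body (76 mm by 85 mm) begins 54 mm behind the grasp point. The pads swing forward as they close: fully open they stand 13 mm farther back than shut.
Start: joints at [1.157, 0.087, 1.371, -0, 1.684, -0.103], TCP at [0.168, 0.524, 0.405] pointing down, gripper open.
Joint ranges: [-3.1, 3.1], [-0.76, 2.03], [0.27, 2.55], [-1.08, 4.22], [0.17, 2.65], [-2.57, 2.57]. Speed limits (rad/s): [2.79, 2.79, 3.14, 3.14, 3.14, 3.14].

INTERFACE

Orientations are given as [roll, pitch, yaw] about the fixed x, y, z axes, in that order (R = Rz(yaw) Ry(pitch) Rx(roll)).
In Python, from workcell import * gives the robot as it stands. The module is installed in compiled form; this text tells all that it offers.
- The arm moves only by the tool send_rows, never from a script. Its argument "motion" is a list of rows, each a list of 7 numbers: the shift along the world's x, y, z in cm, then the turn, a rotation vector about the world's x, y, z in rad, then the finger opening in cm, from 0 to 8.54. In form: [[tx, ty, tz, rx, ry, rz, jaw], ...]. A call has 1 to 5 rows; each row shifts and turns the commanded pose from where the row before left it; what a row does not reach is not made up. A row lasts 1/10 s, in which the tool goes at most 50 mm and 8.59 degrees, less where a joint would pass 70% of its speed; a pose out of reach is approached as far as the arm can. A call is refused whole if a number of a shift passes 5 or a number of a turn 0.15, either way. A call with a gripper value outside its range is refused whole. The fingers move at their own pace and stop on an object; "force" is the grip in N (left out, the last holds). Time passes only in rows, so rows that do not move let the fingers close. It gives the time, the measured TCP pose, the force and the opening at its end, in the units of the state.
- get_obs(): the state, without advancing time (a new reading comes with each control period).
- capture(name): name is "scene" or "side" or "wrist"; returns a dict with "image" (400x640x3 uint8, blue, green, red), "K" (3x3 intrinsics, pixels), "R" (3x3) and "t" (3): a world point X has camera coordinates R X + t. Camera axes: x right, y down, z forward; pixel columns grow to the right and rows downward; lengths in m; the calibration is good to about 2 mm. A picture is of the moment at which its call begins. There is no depth.
- job_done(): hands the job in, once; it reports no verdict.
The state is a dict: "time": time; "joints": joint angles; "dq": joint speeds; "tau": joint torques, N m; "ee_pos": TCP position; "tool_rot": TCP orientation; "ft_force": force on the tool from outside, world axes, zero at the start; "torque": the same for the moment, N m; "grip_width": finger opening in m.
Only numpy, scipy, OpenCV 4.12 (cv2) and the standard library are available. Lean on these libraries where they do the work, as an engineer would, in place of code of your own. Each camera call takes 0.05 s, during which the arm holds its last target.

## Working session

There is one attempt and no reset: what is moved stays moved. The work goes in short steps, Python scripts to look and compute and a tool call to move; the robot and the scene stay as the last step left them, time stands still between calls to the robot, and variables do not carry over. Pictures are saved under pics/ and viewed, and the job is handed in when it is done.

Besides the shell and the picture viewer there is one more tool, called after "Request:" by a JSON object that holds its "api" and its "payload", one argument or row to a line. send_rows: Moves the arm, as the interface text tells. Its arguments: {"type":"object","properties":{"motion":{"type":"array"},"force":{"type":"number"}},"required":["motion"]}

```bash
mkdir -p pics
cat > h.py <<'E'
from workcell import *
import numpy as np, cv2
def snap(n,tag):
    c=capture(n); cv2.imwrite(f'pics/{n}_{tag}.png',c['image']); np.savez(f'pics/{n}_{tag}.npz',**c); return c
def load(n,tag): return dict(np.load(f'pics/{n}_{tag}.npz'))
def proj(c,X):
    p=c['K']@(c['R']@np.array(X,float)+c['t']); return p[:2]/p[2]
def ray(c,px):
    d=c['R'].T@np.linalg.inv(c['K'])@np.array([px[0],px[1],1.]); o=-c['R'].T@c['t']; return o,d/np.linalg.norm(d)
def onz(c,px,z):
    o,d=ray(c,px); return o+d*(z-o[2])/d[2]
def tri(obs):
    A=np.zeros((3,3));b=np.zeros(3)
    rs=[ray(c,p) for c,p in obs]
    for o,d in rs:
        P=np.eye(3)-np.outer(d,d);A+=P;b+=P@o
    X=np.linalg.solve(A,b)
    return X,[np.linalg.norm((np.eye(3)-np.outer(d,d))@(X-o)) for o,d in rs]
E
python3 - <<'E'
from h import *
for n in("scene","side","wrist"):
    c=snap(n,'0'); print(n,(-c['R'].T@c['t']).round(3))
print(get_obs())
E
```

```text
scene [0.926 0.433 1.187]
side [0.194 0.902 1.248]
wrist [0.101 0.543 0.372]
{'time': 0.15, 'joints': array([ 1.15689518e+00,  8.78437685e-02,  1.37191651e+00,  4.73994282e-06,
        1.68363244e+00, -1.03106950e-01]), 'dq': array([-1.56111106e-03, -7.42378429e-04, -4.23149223e-03,  1.65669867e-03,
        2.24764775e-04,  8.75490649e-05]), 'tau': array([ 1.55891132e-03, -3.52374709e+01, -3.13680339e+01, -1.05129311e-04,
        8.06153461e-03,  4.95123959e-05]), 'ee_pos': array([0.16817308, 0.52357378, 0.40377098]), 'tool_rot': array([-1.67652026,  1.56899625, -1.98731393]), 'ft_force': array([ 0.38416371, -0.59198222, -0.40663957]), 'torque': array([-0.00835264,  0.01423435, -0.00118312]), 'grip_width': 0.08549458323938039}
```

View pics/scene_0.png

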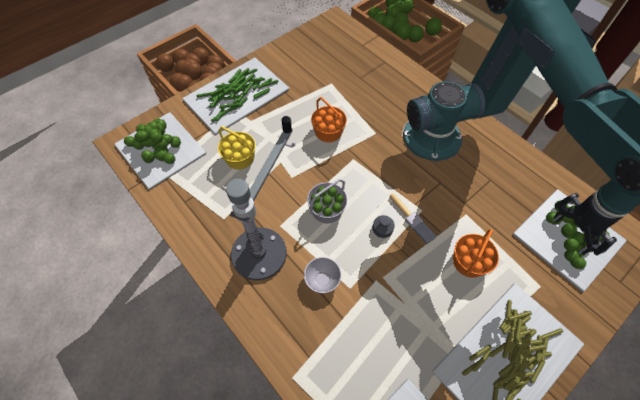

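View pics/side_0.png

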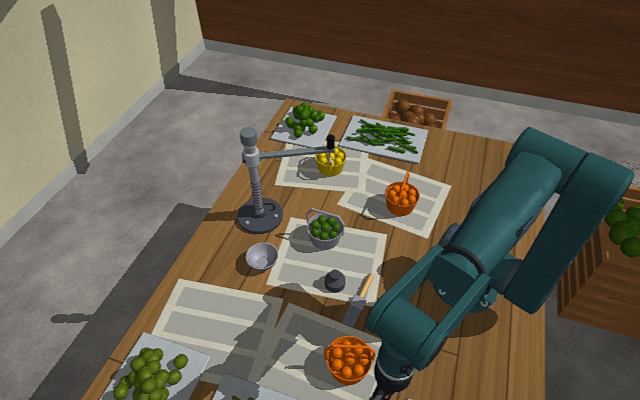

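View pics/wrist_0.png

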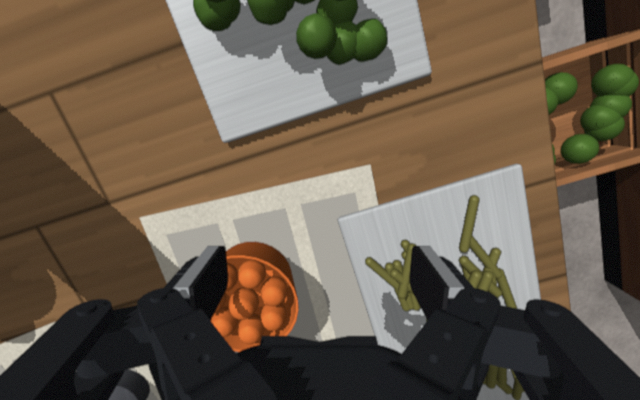

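Pail-shaped things in scene view: yellow (237,148), orange (328,122), orange (476,255), and steel with green fruit (327,202). Only the last fits "steel pail of green fruit". I'll confirm it in an enlarged crop.

Run:
```python
from h import *
a=load('scene','0')['image'][100:290,220:410]; b=load('side','0')['image'][120:280,230:390]
cv2.imwrite('pics/crop1.png',np.hstack([cv2.resize(a,(400,400),interpolation=2),cv2.resize(b,(400,400),interpolation=2)]))
```

```text
(no output)
```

View pics/crop1.png

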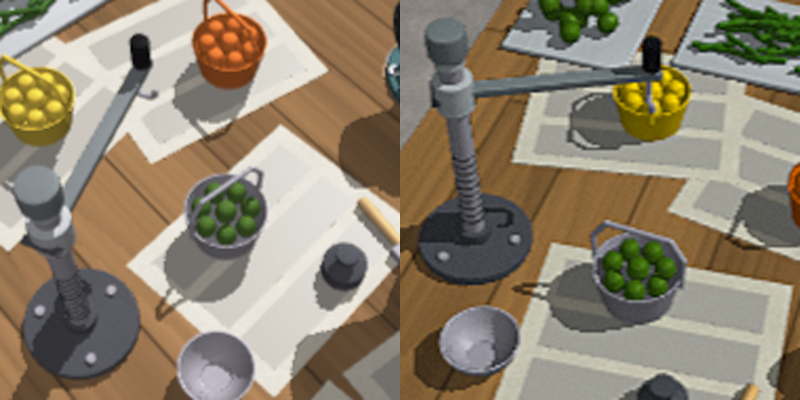

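Run:
```python
from h import *
a=load('scene','0')['image'][165:235,290:360]; b=load('side','0')['image'][195:265,290:360]
cv2.imwrite('pics/crop2.png',np.hstack([cv2.resize(a,(400,400),interpolation=2),cv2.resize(b,(400,400),interpolation=2)]))
for n,(r0,r1,c0,c1) in dict(scene=(110,140,275,300),side=(125,155,318,345)).items():
    im=load(n,'0')['image'][r0:r1,c0:c1].max(2)
    m=(im<45).astype(np.uint8); k,l,s,ce=cv2.connectedComponentsWithStats(m)
    print(n,[(s[i][:5]+[c0,r0,0,0,0],ce[i]+[c0,r0]) for i in range(1,k) if s[i][4]>15])
c=load('scene','0');d=load('side','0')
```

```text
scene [(array([282, 117,  10,  16, 121]), array([286.11570248, 124.62809917]))]
side [(array([327, 135,   7,  15,  95]), array([330.04210526, 141.71578947]))]
```

View pics/crop2.png

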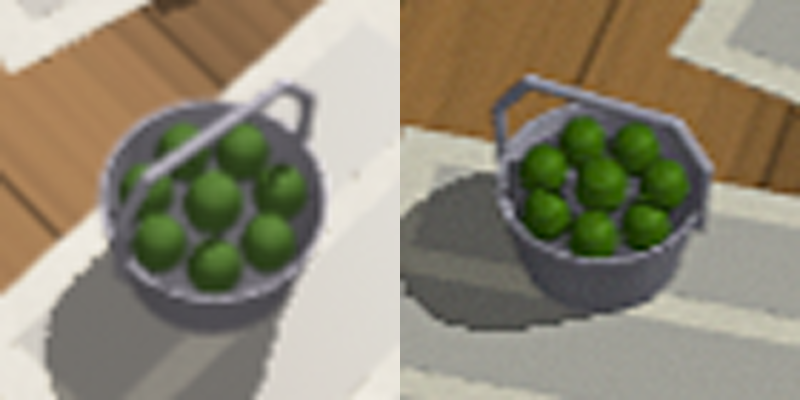

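Run:
```python
from h import *
c=load('scene','0');d=load('side','0')
print('knob',tri([(c,(286.1,124.6)),(d,(330.0,141.7))]))
S=[(316.2,196.1),(339.7,180.0)];D=[(312.4,209),(338.3,216.5)]
for i in 0,1:
  for j in 0,1: print(i,j,tri([(c,S[i]),(d,D[j])]))
for p in S: print(onz(c,p,.14))
for p in D: print(onz(d,p,.14))
print('rim',onz(c,(327.2,200.5),.07),onz(d,(290+204/5.714,195+182/5.714),.07))
# base discs by color approx
print('base',onz(c,(258.5,254),.018),onz(d,(260,215.5),.018))
print('drumtop',tri([(c,(237.5,187)),(d,(248.5,130))]))
print('bowl',onz(c,(322,274),.045),onz(d,(262,256),.045),'weight',onz(c,(383,226),.03),onz(d,(335,281),.03))
print('O1',onz(c,(328,118),.07),'Y',onz(c,(237,148),.07))
```

```text
knob (array([ 0.52242752, -0.16651328,  0.32624735]), [np.float64(0.0005431404719517973), np.float64(0.0005431404719519305)])
0 0 (array([ 0.53673339, -0.0269428 ,  0.13940111]), [np.float64(0.0014606519921032401), np.float64(0.0014606519921030931)])
0 1 (array([ 0.47883349, -0.09847283,  0.02097722]), [np.float64(0.022433370041618737), np.float64(0.022433370041618782)])
1 0 (array([0.50207861, 0.03636909, 0.23837137]), [np.float64(0.015157419641833985), np.float64(0.015157419641833892)])
1 1 (array([ 0.4449414 , -0.02430625,  0.13737863]), [np.float64(0.002037110513571575), np.float64(0.0020371105135717103)])
[ 0.53786813 -0.0252708   0.14      ]
[ 0.44750513 -0.0212088   0.14      ]
[ 0.53612398 -0.02813838  0.14      ]
[ 0.44370468 -0.02449908  0.14      ]
rim [ 0.49627429 -0.02129709  0.07      ] [ 0.48666069 -0.0237568   0.07      ]
base [ 0.75841743 -0.03985456  0.018     ] [ 0.74635337 -0.03738126  0.018     ]
drumtop (array([ 0.75092538, -0.04819472,  0.40142296]), [np.float64(0.0035381107533836997), np.float64(0.003538110753383865)])
bowl [0.6601517 0.1415727 0.045    ] [0.6545711  0.14519677 0.045     ] weight [0.40952839 0.14554143 0.03      ] [0.39729064 0.14958159 0.03      ]
O1 [ 0.27174856 -0.27041751  0.07      ] Y [ 0.59185874 -0.37371512  0.07      ]
```

The enlarged crop confirms it: steel pail, green fruit, handle bar ends at scene (316,196)/(340,180). Triangulation puts the bar middle at (0.491,-0.025,0.139), the knob at (0.522,-0.167,0.33) and the post at about (0.751,-0.043). Knob-to-post and bar-to-post distances both come out at 0.26, matching the description.

Run:
```python
from h import *
from scipy.spatial.transform import Rotation as Ro
o=get_obs(); R=Ro.from_euler('xyz',o['tool_rot']).as_matrix(); print(R.round(3)); y=R[:,1]; print(np.arctan2(y[1],y[0]))
```

```text
[[-0.001  0.306  0.952]
 [-0.002  0.952 -0.306]
 [-1.    -0.002 -0.   ]]
1.2600028263101313
```

Request:
{"api": "send_rows", "payload": {
  "motion": [
    [2,-2,5,0,0,0,8.5],
    [2,-4,5,0,0,0,8.5],
    [2.2,-4.4,2,0,0,0,8.5],
    [2.2,-4.4,1,0,0,0,8.5]
  ]
}}

```text
time: 0.55
ee_pos: [0.2433, 0.39, 0.5167]
tool_rot: [1.159, 1.567, 0.85]
ft_force: [0.8, 0.2, -0.1]
grip_width: 0.0848
```

Request:
{"api": "send_rows", "payload": {
  "motion": [
    [1.7,-3.4,1,0,0,-0.145,8.5],
    [1.7,-3.4,1,0,0,-0.145,8.5],
    [1.7,-3.4,0.6,0,0,-0.145,8.5],
    [1.7,-3.4,0,0,0,-0.145,8.5],
    [1.7,-3.4,0,0,0,-0.145,8.5]
  ]
}}

```text
time: 1.05
ee_pos: [0.3284, 0.2197, 0.5404]
tool_rot: [1.487, 1.57, 0.446]
ft_force: [0.9, -0.5, 0.4]
grip_width: 0.085
```

Request:
{"api": "send_rows", "payload": {
  "motion": [
    [1.7,-3.4,0,0,0,-0.145,8.5],
    [1.7,-3.4,0,0,0,-0.145,8.5],
    [1.7,-3.4,0,0,0,-0.145,8.5],
    [1.7,-3.4,0,0,0,-0.145,8.5],
    [1.7,-3.4,0,0,0,-0.145,8.5]
  ]
}}

```text
time: 1.55
ee_pos: [0.4134, 0.0496, 0.5401]
tool_rot: [-2.782, 1.571, 1.735]
ft_force: [0.0, 0.8, -0.9]
grip_width: 0.085
```

Request:
{"api": "send_rows", "payload": {
  "motion": [
    [1.7,-3.4,0,0,0,-0.145,8.5],
    [1.7,-3.4,0,0,0,-0.145,8.5],
    [1.7,-3.4,0,0,0,-0.145,8.5],
    [1.0,-2.0,0,0,0,-0.145,8.5],
    [0,0,0,0,0,-0.145,8.5]
  ]
}}

```text
time: 2.05
ee_pos: [0.4754, -0.0735, 0.5385]
tool_rot: [-0.613, 1.568, -3.108]
ft_force: [0.1, 1.4, 0.0]
grip_width: 0.0849
```

Request:
{"api": "send_rows", "payload": {
  "motion": [
    [0,0,0,0,0,-0.12,8.5],
    [0,0,0,0,0,0,8.5]
  ]
}}

```text
time: 2.25
ee_pos: [0.4743, -0.0712, 0.5398]
tool_rot: [-0.758, 1.57, 2.919]
ft_force: [-0.5, -0.0, 0.2]
grip_width: 0.0851
```

```bash
cat > st.py <<'E'
from h import *
from scipy.spatial.transform import Rotation as Ro
o=get_obs(); R=Ro.from_euler('xyz',o['tool_rot']).as_matrix()
print(o['time'],'tcp',o['ee_pos'].round(4),'grasp',(o['ee_pos']+.155*R[:,0]).round(4),'x',R[:,0].round(3),'yang',np.arctan2(R[1,1],R[0,1]).round(3),'j',o['joints'].round(2),'F',o['ft_force'].round(2),o['grip_width'].round(4))
E
python3 st.py
python3 - <<'E'
from h import *
for n in("scene","side","wrist"): snap(n,'1')
E
```

```text
Traceback (most recent call last):
  File "st.py", line 4, in <module>
    print(o['time'],'tcp',o['ee_pos'].round(4),'grasp',(o['ee_pos']+.155*R[:,0]).round(4),'x',R[:,0].round(3),'yang',np.arctan2(R[1,1],R[0,1]).round(3),'j',o['joints'].round(2),'F',o['ft_force'].round(2),o['grip_width'].round(4))
                                                                                                                                                                                                            ^^^^^^^^^^^^^^^^^^^^^
AttributeError: 'float' object has no attribute 'round'
```

View pics/wrist_1.png

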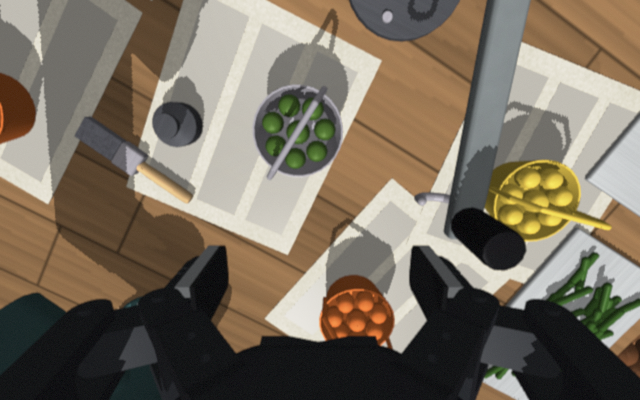

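View pics/side_1.png

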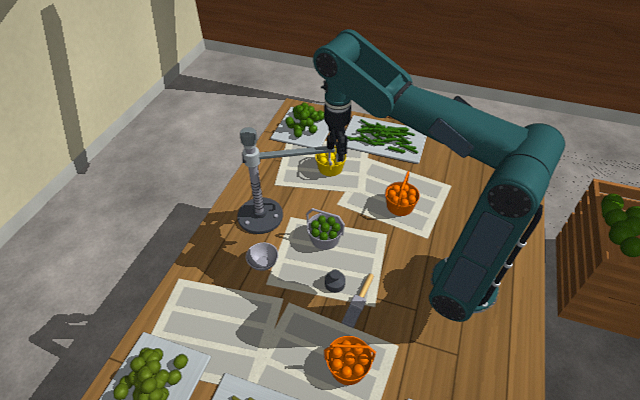

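```bash
sed -i "s/o\['grip_width'\].round(4)/round(o['grip_width'],4)/" st.py; python3 st.py
python3 - <<'E'
from h import *
w=load('wrist','1')
print(onz(w,(501,248),.351), 'proj knob', proj(w,(.522,-.1665,.351)),proj(w,(.522,-.1665,.305)))
for z in(.139,): print('bar ends pred',proj(w,(.5367,-.027,.139)),proj(w,(.4449,-.0243,.139)))
a=w['image'][70:280,240:540]
cv2.imwrite('pics/crop3.png',cv2.resize(a,(800,560),interpolation=2))
E
```

```text
2.4 tcp [ 0.4741 -0.0707  0.5402] grasp [ 0.4741 -0.0707  0.3852] x [-0. -0. -1.] yang -1.033 j [-0.27 -0.06  1.25 -0.    1.95  0.77] F [ 0.51 -0.24  0.3 ] 0.0849
[ 0.52052415 -0.16297322  0.351     ] proj knob [507.60411258 248.88418982] [468.87297967 220.19294487]
bar ends pred [312.75210943 100.75638123] [272.46156931 167.38526396]
```

View pics/crop3.png

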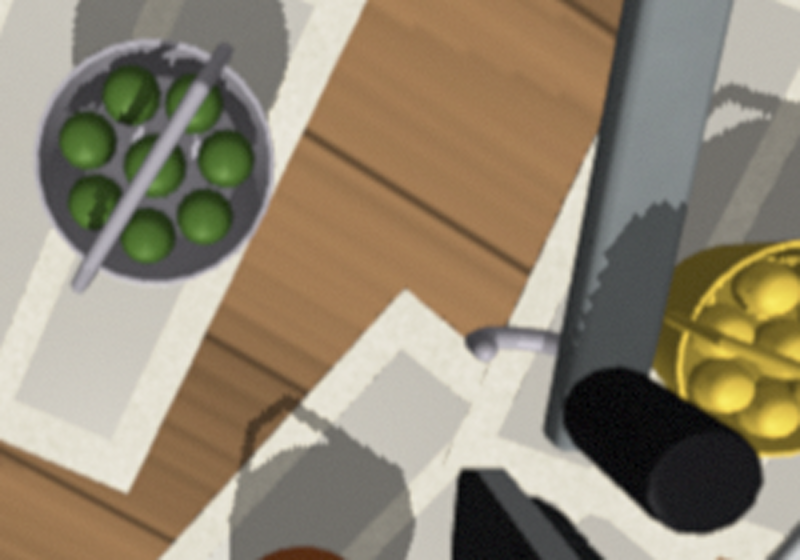

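Run:
```python
from h import *
w=load('wrist','1');c=load('scene','0');d=load('side','0')
print(onz(w,(504.4,249.3),.351),onz(w,(468,224.5),.305), onz(c,(286.5,119),.351))
for p in((317,100.8),(275.9,167.4)): print(onz(w,p,.14))
```

```text
[ 0.52088388 -0.1651265   0.351     ] [ 0.51912864 -0.16800093  0.305     ] [ 0.5216801  -0.16287041  0.351     ]
[ 0.53914035 -0.03122429  0.14      ]
[ 0.44725924 -0.02792304  0.14      ]
```

Request:
{"api": "send_rows", "payload": {
  "motion": [
    [2,-4,0,0,0,-0.04,8.5],
    [2,-4,0,0,0,0,8.5],
    [0.7,-1.5,0,0,0,0,8.5],
    [0,0,0,0,0,0,8.5],
    [0,0,0,0,0,0,8.5]
  ]
}}

```text
time: 2.9
ee_pos: [0.521, -0.1653, 0.5403]
tool_rot: [-1.545, 1.57, 2.094]
ft_force: [-0.4, -0.1, 1.0]
grip_width: 0.0852
```

```bash
python3 st.py
python3 - <<'E'
from h import *
w=snap('wrist','2');snap('side','2'); s=snap('scene','2')
cv2.imwrite('pics/m2.png',np.hstack([w['image'][200:400,120:520],s['image'][60:260,180:380],]))
E
```

```text
2.9 tcp [ 0.521  -0.1653  0.5403] grasp [ 0.5209 -0.1652  0.3853] x [-0.001  0.001 -1.   ] yang -1.074 j [-0.41  0.09  1.1   0.    1.95  0.66] F [-0.4  -0.09  0.97] 0.0852
```

View pics/m2.png

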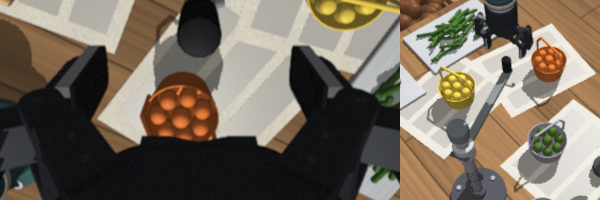

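Run:
```python
from h import *
s=load('scene','2');d=load('side','2')
for c in(s,d):
  print(proj(c,(.521,-.165,.385)),proj(c,(.521,-.165,.367)),proj(c,(.521,-.165,.351)))
cv2.imwrite('pics/m3.png',np.hstack([cv2.resize(s['image'][60:160,240:340],(400,400)),cv2.resize(d['image'][80:180,280:380],(400,400))]))
```

```text
[285.29144851 109.68149466] [285.77778995 114.35786636] [286.19836978 118.40191328]
[330.52102355 127.7109298 ] [330.41388614 132.24871489] [330.32033692 136.21097482]
```

View pics/m3.png

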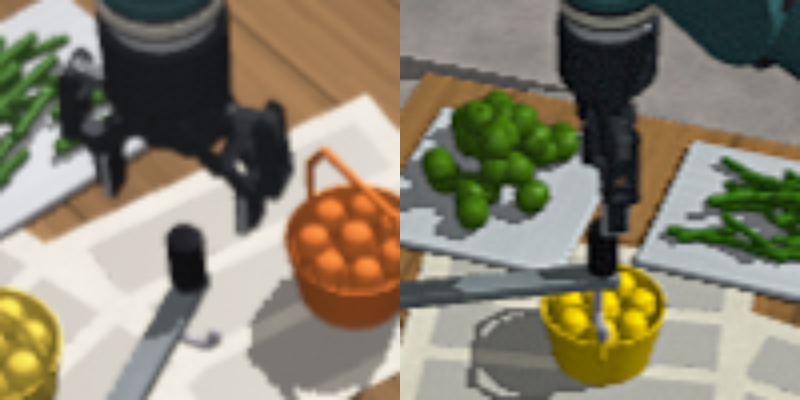

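Fingers straddle the knob in both views, so I'm descending to grip.

Request:
{"api": "send_rows", "payload": {
  "motion": [
    [0,0,-2,0,0,0,8.5],
    [0,0,-2,0,0,0,8.5],
    [0,0,-1.3,0,0,0,8.5],
    [0,0,0,0,0,0,8.5],
    [0,0,0,0,0,0,5]
  ],
  "force": 50
}}

```text
time: 3.55
ee_pos: [0.521, -0.1653, 0.488]
tool_rot: [2.253, 1.57, -0.392]
ft_force: [-0.5, -0.2, -0.2]
grip_width: 0.0728
```

Request:
{"api": "send_rows", "payload": {
  "motion": [
    [0,0,0,0,0,0,3.2],
    [0,0,0,0,0,0,2.6],
    [0,0,0,0,0,0,2.0],
    [0,0,0,0,0,0,2.0],
    [0,0,0,0,0,0,2.0]
  ],
  "force": 50
}}

```text
time: 4.05
ee_pos: [0.5211, -0.1659, 0.4881]
tool_rot: [2.22, 1.569, -0.426]
ft_force: [-0.0, 0.2, 2.4]
grip_width: 0.0249
```

```bash
python3 st.py
```

```text
4.05 tcp [ 0.5211 -0.1659  0.4881] grasp [ 0.5213 -0.166   0.3331] x [ 0.001 -0.001 -1.   ] yang -1.075 j [-0.41  0.08  1.22 -0.    1.85  0.66] F [-0.03  0.24  2.35] 0.0249
```

Request:
{"api": "send_rows", "payload": {
  "motion": [
    [0,0,-1,0,0,0,2.0],
    [0,0,-2,0,0,0,2.0],
    [0,0,-2,0,0,0,2.0],
    [0,0,-1,0,0,0,2.0],
    [0,0,0,0,0,0,2.0]
  ],
  "force": 80
}}

```text
time: 4.55
ee_pos: [0.5211, -0.1658, 0.4265]
tool_rot: [-2.988, 1.571, 0.649]
ft_force: [-0.1, 0.1, 7.9]
grip_width: 0.0243
```

```bash
python3 st.py
python3 - <<'E'
from h import *
s=snap('scene','3');d=snap('side','3')
cv2.imwrite('pics/m4.png',np.hstack([cv2.resize(s['image'][60:160,240:340],(400,400)),cv2.resize(d['image'][80:180,280:380],(400,400))]))
E
```

```text
4.55 tcp [ 0.5211 -0.1658  0.4265] grasp [ 0.5212 -0.1658  0.2715] x [ 0.  0. -1.] yang -1.075 j [-0.41  0.08  1.34  0.    1.73  0.66] F [-0.06  0.1   7.9 ] 0.0243
```

View pics/m4.png

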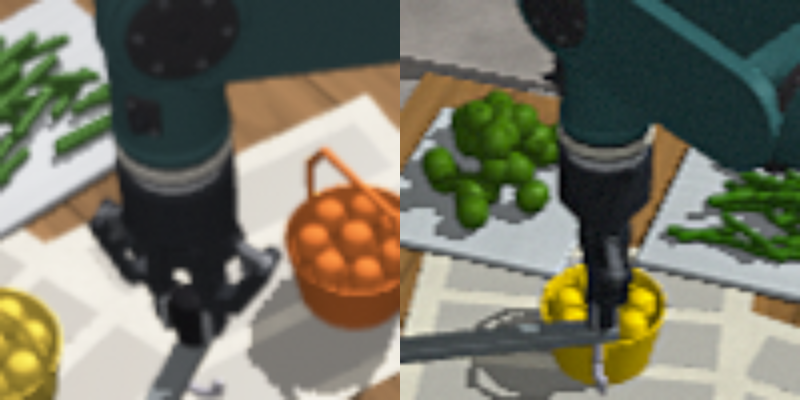

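Request:
{"api": "send_rows", "payload": {
  "motion": [
    [0,0,-2,0,0,0,2.0],
    [0,0,-2,0,0,0,2.0],
    [0,0,-2,0,0,0,2.0],
    [0,0,-1,0,0,0,2.0],
    [0,0,0,0,0,0,2.0]
  ]
}}

```text
time: 5.15
ee_pos: [0.5211, -0.166, 0.3588]
tool_rot: [1.991, 1.568, -0.655]
ft_force: [-2.5, -1.0, 14.2]
grip_width: 0.024
```

```bash
python3 st.py
python3 - <<'E'
from h import *
s=snap('scene','4');d=snap('side','4')
cv2.imwrite('pics/m5.png',np.hstack([cv2.resize(s['image'][80:200,240:360],(400,400)),cv2.resize(d['image'][100:220,280:400],(400,400))]))
E
```

```text
5.15 tcp [ 0.5211 -0.166   0.3588] grasp [ 0.5214 -0.1663  0.2038] x [ 0.002 -0.002 -1.   ] yang -1.075 j [-0.41  0.09  1.46 -0.    1.59  0.66] F [-2.48 -0.99 14.2 ] 0.024
```

View pics/m5.png

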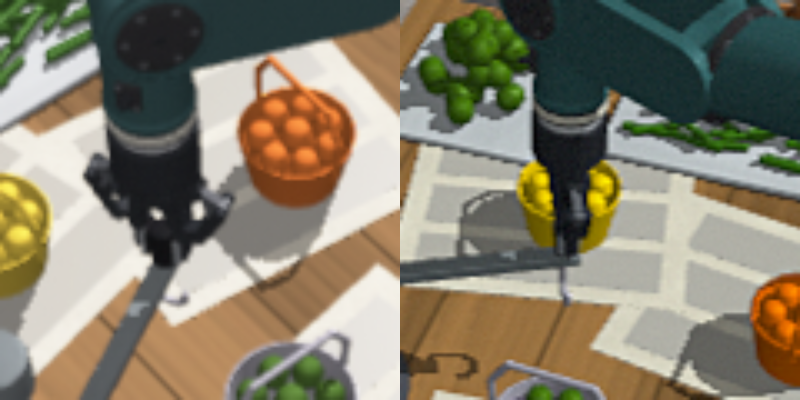

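Run:
```python
from h import *
s=load('scene','4');d=load('side','4')
k=np.array([.521,-.166]);h=np.array([-.475,.88])
for z in(.098,.105,.112):
  for y in(-.016,0,.016):
    p=k+h*y; zz=z+(0 if y==0 else .018)
    print(z,y,proj(s,(*p,zz)).round(1),proj(d,(*p,zz)).round(1))
cv2.imwrite('pics/m6.png',np.hstack([cv2.resize(s['image'][150:190,270:310],(400,400)),cv2.resize(d['image'][160:200,310:350],(400,400))]))
```

```text
0.098 -0.016 [286.5 166.1] [328.4 184.3]
0.098 0 [291.5 170.7] [329.1 190.9]
0.098 0.016 [295.8 169.1] [330.  190.6]
0.105 -0.016 [286.3 164.8] [328.4 183. ]
0.105 0 [291.3 169.5] [329.1 189.6]
0.105 0.016 [295.7 167.8] [330.  189.2]
0.112 -0.016 [286.1 163.6] [328.5 181.6]
0.112 0 [291.2 168.3] [329.2 188.2]
0.112 0.016 [295.6 166.6] [330.1 187.8]
```

View pics/m6.png

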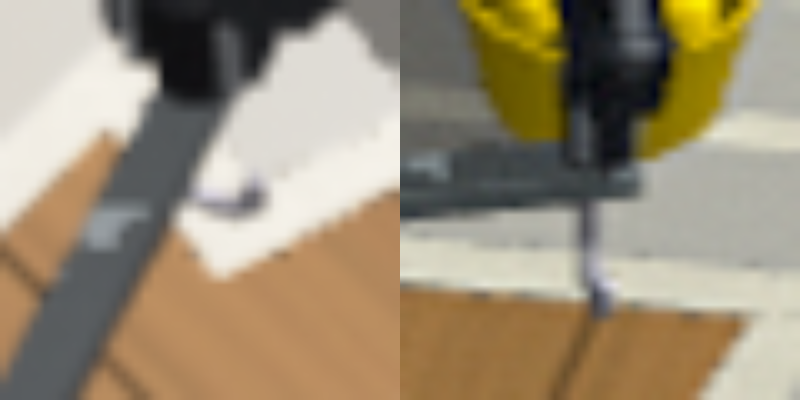

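Run:
```python
import numpy as np
P=np.array([.7505,-.0435])
th=.4888-np.array([0,.04,.09,.14,.19,.24,.29,.34,.39,.44,.49,.553])
k=P-.26*np.c_[np.cos(th),np.sin(th)]
print(k[0],k[-1]);print((np.diff(k,axis=0)*100).round(2))
```

```text
[ 0.52094679 -0.16558736] [ 0.49103563 -0.02681946]
[[-0.47  0.93]
 [-0.53  1.18]
 [-0.47  1.21]
 [-0.41  1.23]
 [-0.35  1.25]
 [-0.29  1.27]
 [-0.22  1.28]
 [-0.16  1.29]
 [-0.1   1.3 ]
 [-0.03  1.3 ]
 [ 0.05  1.64]]
```

Request:
{"api": "send_rows", "payload": {
  "motion": [
    [-0.47,0.93,0,0,0,-0.04,2.0],
    [-0.53,1.18,0,0,0,-0.05,2.0],
    [-0.47,1.21,0,0,0,-0.05,2.0],
    [-0.41,1.23,0,0,0,-0.05,2.0],
    [-0.35,1.25,0,0,0,-0.05,2.0]
  ]
}}

```text
time: 5.75
ee_pos: [0.4988, -0.1077, 0.361]
tool_rot: [2.458, 1.565, -0.43]
ft_force: [-1.3, -0.9, 12.8]
grip_width: 0.0246
```

Request:
{"api": "send_rows", "payload": {
  "motion": [
    [-0.29,1.27,0,0,0,-0.05,2.0],
    [-0.22,1.28,0,0,0,-0.05,2.0],
    [0,0,0,0,0,0,2.0],
    [0,0,0,0,0,0,2.0]
  ]
}}

```text
time: 6.15
ee_pos: [0.4939, -0.082, 0.3611]
tool_rot: [2.668, 1.565, -0.318]
ft_force: [-2.0, 0.1, 13.7]
grip_width: 0.0245
```

```bash
python3 st.py
python3 - <<'E'
from h import *
s=snap('scene','5');d=snap('side','5')
cv2.imwrite('pics/m7.png',np.hstack([cv2.resize(s['image'][130:230,270:370],(400,400)),cv2.resize(d['image'][150:250,270:370],(400,400))]))
E
```

```text
6.15 tcp [ 0.4939 -0.082   0.3611] grasp [ 0.4948 -0.0823  0.2061] x [ 0.006 -0.002 -1.   ] yang -1.414 j [-0.28 -0.01  1.56 -0.    1.59  1.14] F [-1.98  0.14 13.75] 0.0245
```

View pics/m7.png

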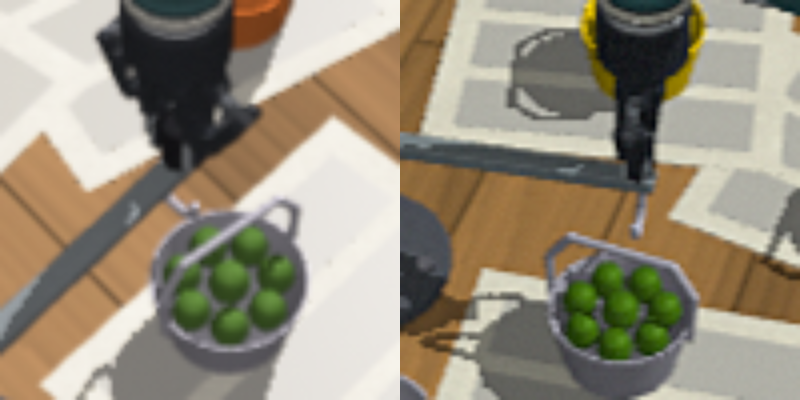

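Request:
{"api": "send_rows", "payload": {
  "motion": [
    [0,0,-0.3,0,0,0,2.0],
    [-0.16,1.3,0,0,0,-0.05,2.0],
    [-0.05,0.7,0,0,0,-0.025,2.0],
    [0,0,0,0,0,0,2.0]
  ]
}}

```text
time: 6.65
ee_pos: [0.4919, -0.0619, 0.3581]
tool_rot: [2.782, 1.565, -0.279]
ft_force: [-1.9, -0.2, 12.8]
grip_width: 0.0242
```

```bash
python3 st.py
python3 - <<'E'
from h import *
s=snap('scene','6');d=snap('side','6')
cv2.imwrite('pics/m8.png',np.hstack([cv2.resize(s['image'][150:220,290:360],(400,400),interpolation=2),cv2.resize(d['image'][180:250,290:360],(400,400),interpolation=2)]))
E
```

```text
6.65 tcp [ 0.4919 -0.0619  0.3581] grasp [ 0.4928 -0.0621  0.2031] x [ 0.006 -0.002 -1.   ] yang -1.49 j [-0.24 -0.02  1.58 -0.    1.58  1.25] F [-1.92 -0.22 12.77] 0.0242
```

View pics/m8.png

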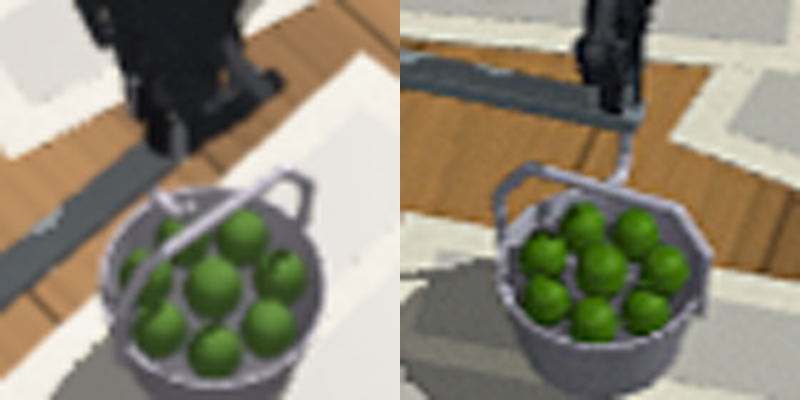

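Run:
```python
from h import *
s=load('scene','6');d=load('side','6')
def cr(c,X,x0,y0): return ((proj(c,X)-[x0,y0])*5.714).round(0)
for z in(.100,.106,.112):
  for y,dz in((-.016,.02),(0,-.004),(.016,.022)):
    X=(.492-.0*y,-.062+y,z+dz); print(z,y,cr(s,X,290,150),cr(d,X,290,180)+[400,0])
print('bar',cr(s,(.492,-.027,.14),290,150),cr(d,(.492,-.027,.14),290,180)+[400,0])
```

```text
0.1 -0.016 [150. 170.] [625. 147.]
0.1 0 [170. 212.] [616. 192.]
0.1 0.016 [190. 206.] [608. 183.]
0.106 -0.016 [150. 164.] [625. 140.]
0.106 0 [170. 206.] [616. 186.]
0.106 0.016 [190. 200.] [608. 176.]
0.112 -0.016 [150. 158.] [625. 134.]
0.112 0 [170. 200.] [616. 179.]
0.112 0.016 [190. 194.] [608. 169.]
bar [214. 212.] [598. 185.]
```

Run:
```python
from h import *
s=load('scene','6');d=load('side','6')
cv2.imwrite('pics/m9.png',np.hstack([cv2.resize(s['image'][170:200,305:335],(400,400),interpolation=2),cv2.resize(d['image'][195:225,310:340],(400,400),interpolation=2)]))
```

```text
(no output)
```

View pics/m9.png

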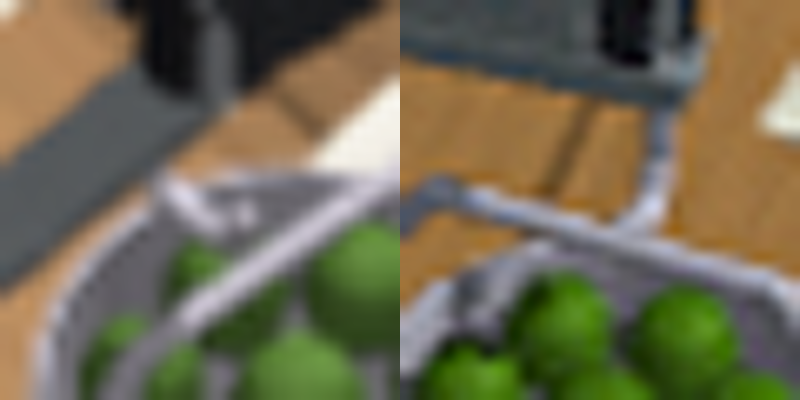

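Request:
{"api": "send_rows", "payload": {
  "motion": [
    [-0.05,0.8,0,0,0,-0.03,2.0],
    [-0.02,0.8,0,0,0,-0.03,2.0],
    [0.02,0.8,0,0,0,-0.03,2.0],
    [0.02,0.8,0,0,0,-0.03,2.0],
    [0,0,0,0,0,0,2.0]
  ]
}}

```text
time: 7.25
ee_pos: [0.4918, -0.0299, 0.3582]
tool_rot: [2.952, 1.564, -0.23]
ft_force: [-0.8, -0.7, 12.8]
grip_width: 0.0242
```

```bash
python3 st.py
python3 - <<'E'
from h import *
s=snap('scene','7');d=snap('side','7')
cv2.imwrite('pics/m10.png',np.hstack([cv2.resize(s['image'][160:210,300:350],(400,400),interpolation=2),cv2.resize(d['image'][190:240,300:350],(400,400),interpolation=2)]))
E
```

```text
7.25 tcp [ 0.4918 -0.0299  0.3582] grasp [ 0.4929 -0.0302  0.2032] x [ 0.007 -0.002 -1.   ] yang -1.61 j [-0.18 -0.03  1.58 -0.    1.58  1.43] F [-0.79 -0.7  12.75] 0.0242
```

View pics/m10.png

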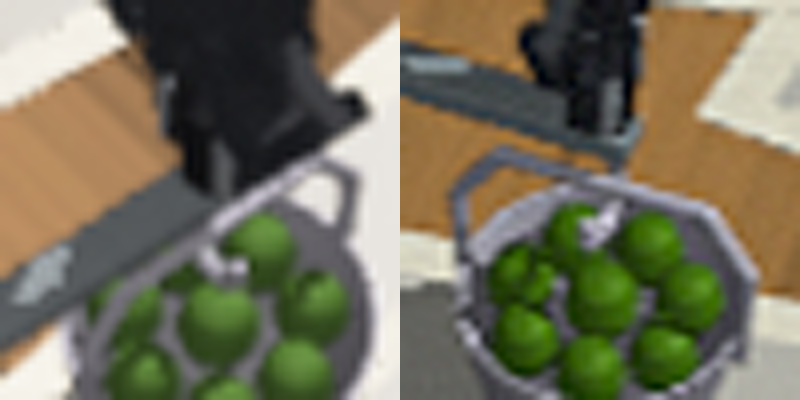

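Request:
{"api": "send_rows", "payload": {
  "motion": [
    [0,0,0.6,0,0,0,2.0],
    [0,0,0.6,0,0,0,2.0],
    [0,0,0.5,0,0,0,2.0],
    [0,0,0.3,0,0,0,2.0],
    [0,0,0,0,0,0,2.0]
  ]
}}

```text
time: 7.85
ee_pos: [0.4917, -0.0305, 0.3783]
tool_rot: [2.969, 1.564, -0.212]
ft_force: [0.4, 0.2, 11.3]
grip_width: 0.0245
```

```bash
python3 st.py
python3 - <<'E'
from h import *
s=snap('scene','8');d=snap('side','8')
cv2.imwrite('pics/m11.png',np.hstack([cv2.resize(s['image'][160:210,300:350],(400,400),interpolation=2),cv2.resize(d['image'][190:240,300:350],(400,400),interpolation=2)]))
E
```

```text
7.85 tcp [ 0.4917 -0.0305  0.3783] grasp [ 0.4928 -0.0307  0.2233] x [ 0.007 -0.001 -1.   ] yang -1.61 j [-0.18 -0.04  1.55 -0.    1.62  1.43] F [ 0.41  0.22 11.28] 0.0245
```

View pics/m11.png

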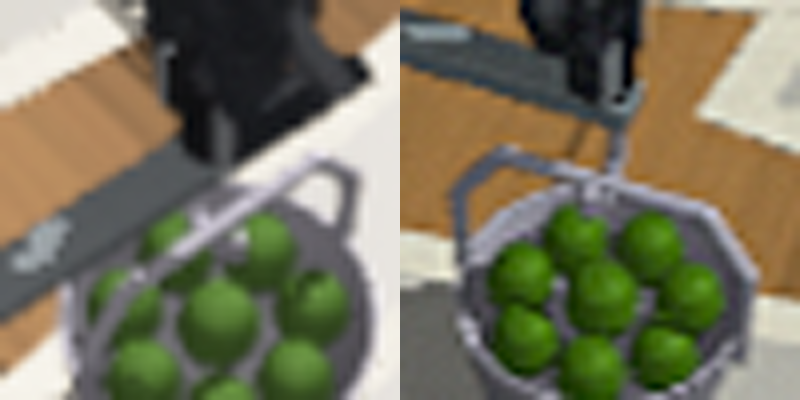

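Request:
{"api": "send_rows", "payload": {
  "motion": [
    [0,0,0.3,0,0,0,2.0],
    [0,0,0.3,0,0,0,2.0],
    [0,0,0.3,0,0,0,2.0],
    [0,0,0.3,0,0,0,2.0],
    [0,0,0,0,0,0,2.0]
  ]
}}

```text
time: 8.45
ee_pos: [0.4921, -0.0305, 0.3871]
tool_rot: [2.949, 1.567, -0.232]
ft_force: [5.8, -0.9, 2.7]
grip_width: 0.0243
```

Request:
{"api": "send_rows", "payload": {
  "motion": [
    [0,0,0.3,0,0,0,2.0],
    [0,0,0.3,0,0,0,2.0],
    [0,0,0.3,0,0,0,2.0],
    [0,0,0.3,0,0,0,2.0],
    [0,0,0,0,0,0,2.0]
  ]
}}

```text
time: 8.95
ee_pos: [0.4922, -0.0306, 0.3986]
tool_rot: [2.944, 1.567, -0.237]
ft_force: [6.1, -0.3, 1.5]
grip_width: 0.0238
```

```bash
python3 st.py
python3 - <<'E'
from h import *
s=snap('scene','9');d=snap('side','9')
cv2.imwrite('pics/m12.png',np.hstack([cv2.resize(s['image'][140:240,270:370],(400,400),interpolation=2),cv2.resize(d['image'][170:270,270:370],(400,400),interpolation=2)]))
E
```

```text
8.95 tcp [ 0.4922 -0.0306  0.3986] grasp [ 0.4927 -0.0307  0.2436] x [ 0.003 -0.001 -1.   ] yang -1.61 j [-0.18 -0.04  1.51 -0.    1.67  1.43] F [ 6.07 -0.31  1.5 ] 0.0238
```

View pics/m12.png

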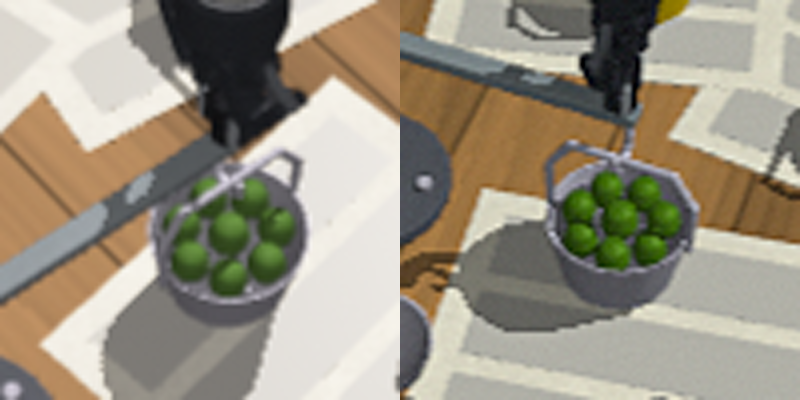

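Request:
{"api": "send_rows", "payload": {
  "motion": [
    [0.05,0,0.3,0,0,0,2.0],
    [0.05,0,0.3,0,0,0,2.0],
    [0,0,0.3,0,0,0,2.0],
    [0,0,0,0,0,0,2.0],
    [0,0,0,0,0,0,2.0]
  ]
}}

```text
time: 9.55
ee_pos: [0.4926, -0.0304, 0.4072]
tool_rot: [2.737, 1.57, -0.444]
ft_force: [5.0, -1.8, 1.4]
grip_width: 0.0241
```

Request:
{"api": "send_rows", "payload": {
  "motion": [
    [0.05,0,0.2,0,0,0,2.0],
    [0.0,0,0.2,0,0,0,2.0],
    [0,0,0,0,0,0,2.0],
    [0,0,0,0,0,0,2.0],
    [0,0,0,0,0,0,2.0]
  ]
}}

```text
time: 10.05
ee_pos: [0.4928, -0.0304, 0.4112]
tool_rot: [0.769, 1.57, -2.412]
ft_force: [4.3, -1.7, 0.8]
grip_width: 0.0244
```

```bash
cat > avg.py <<'E'
from h import *
F=[];T=[]
for i in range(12): capture('side'); o=get_obs(); F.append(o['ft_force']);T.append(o['torque'])
print(np.mean(F,0).round(2),np.std(F,0).round(2),np.mean(T,0).round(3),o['ee_pos'].round(4))
E
python3 avg.py
```

```text
[ 3.96 -1.37  0.41] [0.55 0.42 0.43] [-0.355 -0.699 -0.249] [ 0.4928 -0.0303  0.4113]
```

Request:
{"api": "send_rows", "payload": {
  "motion": [
    [0.1,0,0.2,0,0,0,2.0],
    [0.1,0,0.2,0,0,0,2.0],
    [0.05,0,0.1,0,0,0,2.0],
    [0,0,0,0,0,0,2.0],
    [0,0,0,0,0,0,2.0]
  ]
}}

```text
time: 11.15
ee_pos: [0.4941, -0.0302, 0.4156]
tool_rot: [-0.029, 1.564, 3.073]
ft_force: [-5.9, -1.1, 0.4]
grip_width: 0.0248
```

```bash
python3 avg.py
```

```text
[-5.8  -1.02  0.03] [0.58 0.36 0.55] [-0.33   0.57  -0.289] [ 0.4941 -0.0302  0.4155]
```

Request:
{"api": "send_rows", "payload": {
  "motion": [
    [-0.08,0,0,0,0,-0.02,2.0],
    [0,0,0,0,0,0,2.0],
    [0,0,0,0,0,0,2.0]
  ]
}}

```text
time: 12.05
ee_pos: [0.4937, -0.0296, 0.4158]
tool_rot: [-0.356, 1.566, 2.728]
ft_force: [-6.0, 1.4, 0.5]
grip_width: 0.0245
```

```bash
python3 avg.py; python3 st.py
python3 - <<'E'
from h import *
s=snap('scene','10');d=snap('side','10');w=snap('wrist','10')
cv2.imwrite('pics/m13.png',np.hstack([cv2.resize(s['image'][140:240,270:370],(400,400),interpolation=2),cv2.resize(d['image'][160:260,270:370],(400,400),interpolation=2)]))
E
```

```text
[-5.43  1.83 -0.2 ] [0.5  0.44 0.26] [0.067 0.631 0.357] [ 0.4938 -0.0296  0.4158]
12.65 tcp [ 0.4938 -0.0296  0.4158] grasp [ 0.4931 -0.0293  0.2608] x [-0.004  0.002 -1.   ] yang -1.628 j [-0.17 -0.04  1.48  0.    1.71  1.45] F [-4.64  2.42 -0.67] 0.0242
```

View pics/m13.png

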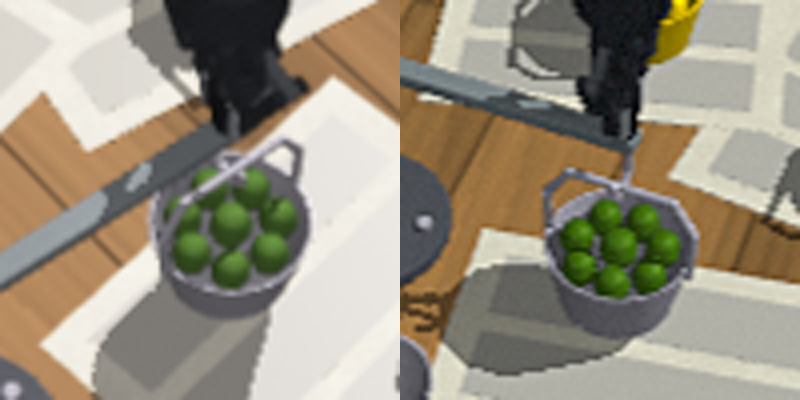

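View pics/wrist_10.png

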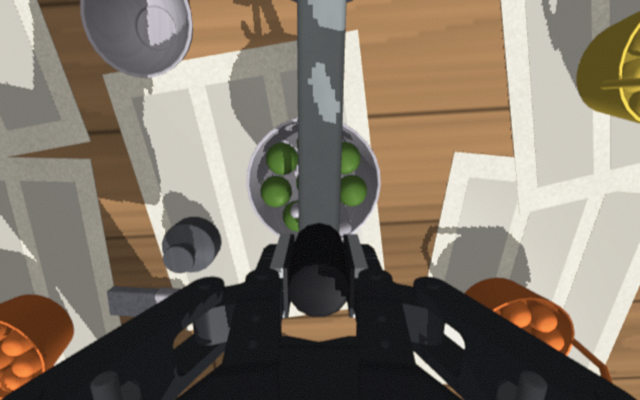

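Request:
{"api": "send_rows", "payload": {
  "motion": [
    [-0.08,0,0,0,0,0.011,2.0],
    [0,0,0,0,0,0,2.0],
    [0,0,0,0,0,0,2.0]
  ]
}}

```text
time: 13.1
ee_pos: [0.4933, -0.0301, 0.4161]
tool_rot: [-0.213, 1.569, 2.881]
ft_force: [-4.6, 1.2, -0.4]
grip_width: 0.0243
```

```bash
python3 avg.py
```

```text
[-5.32  0.9   0.12] [0.39 0.37 0.51] [0.063 0.665 0.171] [ 0.4933 -0.0301  0.4161]
```

Request:
{"api": "send_rows", "payload": {
  "motion": [
    [0,0,0,0,0,0,2.2],
    [0,0,0,0,0,0,2.3],
    [0,0,0,0,0,0,2.3]
  ],
  "force": 20
}}

```text
time: 14.0
ee_pos: [0.4934, -0.0301, 0.4161]
tool_rot: [-0.227, 1.568, 2.867]
ft_force: [-5.4, 1.0, 0.6]
grip_width: 0.0241
```

```bash
python3 avg.py
```

```text
[-5.09  0.98  0.07] [0.52 0.57 0.65] [0.045 0.669 0.155] [ 0.4934 -0.0302  0.4161]
```

Request:
{"api": "send_rows", "payload": {
  "motion": [
    [0,0,0,0,0,0,2.6],
    [0,0,0,0,0,0,2.9],
    [0,0,0,0,0,0,3.3],
    [0,0,0,0,0,0,4.0],
    [0,0,0,0,0,0,5.0]
  ]
}}

```text
time: 15.1
ee_pos: [0.4939, -0.0304, 0.4165]
tool_rot: [2.978, 1.57, -0.212]
ft_force: [-0.8, 0.1, 0.1]
grip_width: 0.0497
```

```bash
python3 avg.py;python3 st.py
python3 - <<'E'
from h import *
s=snap('scene','11');d=snap('side','11');w=snap('wrist','11')
cv2.imwrite('pics/m14.png',np.hstack([cv2.resize(s['image'][140:240,270:370],(400,400),interpolation=2),cv2.resize(d['image'][160:260,270:370],(400,400),interpolation=2)]))
E
```

```text
[ 0.07 -0.11  0.04] [0.44 0.5  0.53] [ 0.008 -0.009 -0.001] [ 0.4938 -0.0303  0.4163]
15.7 tcp [ 0.4938 -0.0303  0.4163] grasp [ 0.4938 -0.0304  0.2613] x [-0. -0. -1.] yang -1.619 j [-0.18 -0.04  1.48 -0.    1.7   1.44] F [0.3  0.15 0.66] 0.0501
```

View pics/m14.png

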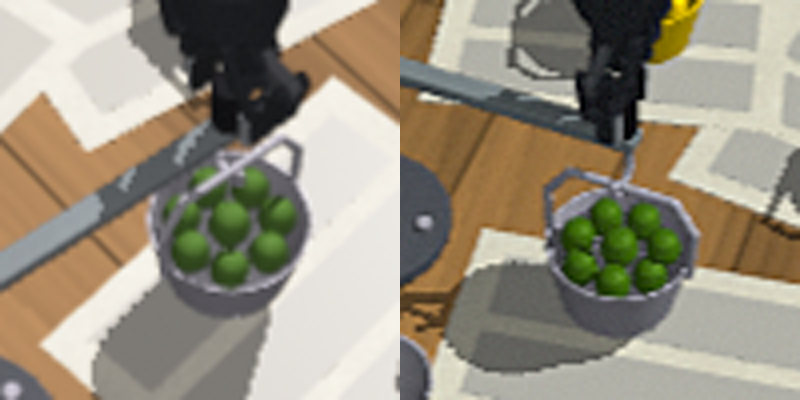

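View pics/wrist_11.png

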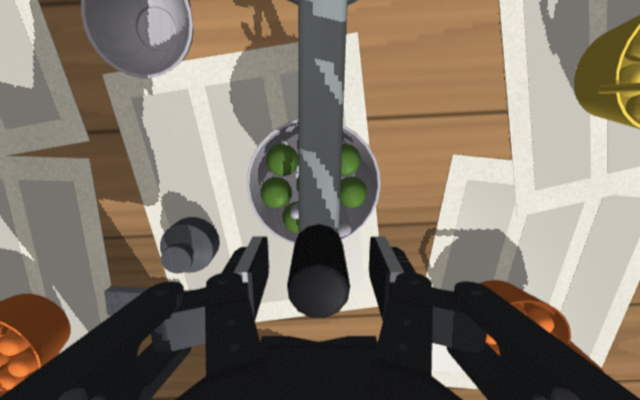

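Released, and the pail hangs where it was held with the knob free between the fingers. Next I widen the jaws, withdraw upward and check that it is still.

Request:
{"api": "send_rows", "payload": {
  "motion": [
    [0,0,0,0,0,0,8.5],
    [0,0,0,0,0,0,8.5],
    [0,0,1,0,0,0,8.5],
    [0,0,2,0,0,0,8.5],
    [0,0,3,0,0,0,8.5]
  ]
}}

```text
time: 16.35
ee_pos: [0.4936, -0.0303, 0.4758]
tool_rot: [-0.094, 1.567, 3.0]
ft_force: [0.9, 0.3, 0.6]
grip_width: 0.0847
```

Request:
{"api": "send_rows", "payload": {
  "motion": [
    [0,0,4,0,0,0,8.5],
    [0,0,4,0,0,0,8.5],
    [-2,0,2,0,0,0,8.5],
    [-3,0,0,0,0,0,8.5],
    [-3,0,0,0,0,0,8.5]
  ]
}}

```text
time: 16.85
ee_pos: [0.4128, -0.0303, 0.5781]
tool_rot: [2.93, 1.568, -0.26]
ft_force: [-0.6, 0.2, 0.3]
grip_width: 0.0851
```

Request:
{"api": "send_rows", "payload": {
  "motion": [
    [0,0,0,0,0,0,8.5],
    [0,0,0,0,0,0,8.5],
    [0,0,0,0,0,0,8.5],
    [0,0,0,0,0,0,8.5],
    [0,0,0,0,0,0,8.5]
  ]
}}

```text
time: 17.35
ee_pos: [0.4146, -0.0304, 0.5757]
tool_rot: [-0.119, 1.569, 2.974]
ft_force: [0.1, 0.5, 0.7]
grip_width: 0.085
```

Run:
```python
from h import *
s=snap('scene','12');d=snap('side','12')
for i in range(8): d2=capture('side')
s2=snap('scene','13')
f=lambda a,b:np.abs(a['image'][140:240,270:370].astype(int)-b['image'][140:240,270:370]).max()
print('diff',f(s,s2),np.abs(d['image'].astype(int)-d2['image'])[160:260,270:370].max(), get_obs()['time'])
cv2.imwrite('pics/m15.png',np.hstack([cv2.resize(s2['image'][140:240,270:370],(400,400),interpolation=2),cv2.resize(d2['image'][160:260,270:370],(400,400),interpolation=2)]))
```

```text
diff 19 51 17.9
```

View pics/m15.png

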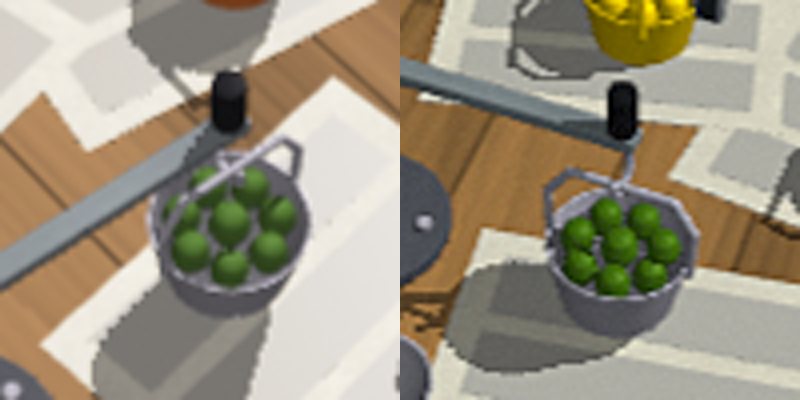

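Run:
```python
from h import *
for i in range(40): capture('side')
s=snap('scene','14');d=snap('side','14')
for i in range(8): d2=capture('side')
s2=snap('scene','15')
f=lambda a,b:np.abs(a['image'][140:240,270:370].astype(int)-b['image'][140:240,270:370]).max()
print('diff',f(s,s2),np.abs(d['image'].astype(int)-d2['image'])[160:260,270:370].max(), get_obs()['time'])
P=[]
for c,(r0,r1,c0,c1) in((s2,(150,180,315,340)),(d2,(175,200,315,335))):
    m=(c['image'][r0:r1,c0:c1].max(2)<45).astype(np.uint8);k,l,st,ce=cv2.connectedComponentsWithStats(m);i=1+st[1:,4].argmax();P.append((c,ce[i]+[c0,r0]));print(st[i],P[-1][1])
print('knob',tri(P))
# bar ends: from crop m15 /4
S=[(270+168/4,140+212/4),(270+288/4,140+140/4)];D=[(270+170/4,160+172/4),(270+276/4,160+202/4)]
for a,b in zip(S,D): print('bar',tri([(s2,a),(d2,b)]))
```

```text
diff 8 22 20.45
[ 8  8  8 15 92] [326.26086957 166.23913043]
[ 7  6  7 14 93] [325.03225806 187.55913978]
knob (array([ 0.49481934, -0.03211536,  0.25083567]), [np.float64(0.0016306021461279174), np.float64(0.001630602146127952)])
bar (array([ 0.54232525, -0.03977941,  0.15163052]), [np.float64(0.0036850794472909846), np.float64(0.0036850794472908853)])
bar (array([ 0.44299552, -0.01893872,  0.17222541]), [np.float64(0.003427187845939736), np.float64(0.0034271878459396473)])
```

Run:
```python
from h import *
s=load('scene','15');d=load('side','14')
cv2.imwrite('pics/m16.png',np.hstack([cv2.resize(s['image'][165:225,300:360],(400,400),interpolation=2),cv2.resize(d['image'][195:255,300:360],(400,400),interpolation=2)]))
```

```text
(no output)
```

View pics/m16.png

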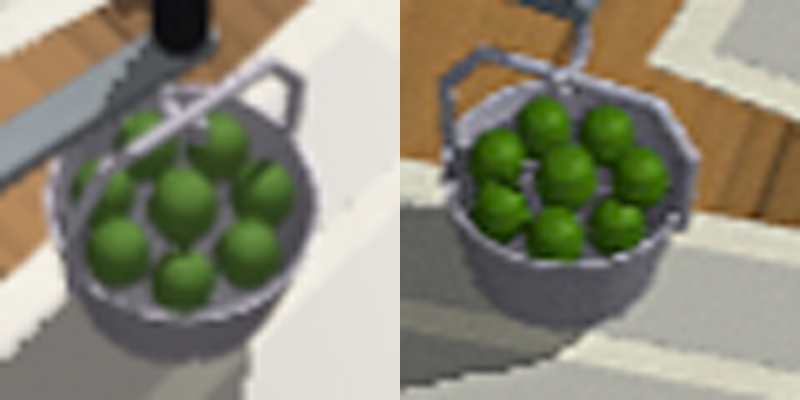

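Run:
```python
from h import *
s=load('scene','15');d=load('side','14')
A=tri([(s,(315.75,189.45)),(d,(312.6,202.8))]);B=tri([(s,(340.5,175.2)),(d,(335.4,210))])
print(A,B,np.linalg.norm(A[0]-B[0]),(A[0]+B[0])/2,(A[0]-B[0])[2]/.092)
```

```text
(array([ 0.53547977, -0.02974184,  0.16969814]), [np.float64(0.00021717899320884647), np.float64(0.0002171789932089786)]) (array([ 0.45213993, -0.01527215,  0.17890994]), [np.float64(0.0002323625107649115), np.float64(0.00023236251076495307)]) 0.08508676878269426 [ 0.49380985 -0.02250699  0.17430404] -0.10012827345548295
```

Run:
```python
from h import *
w=snap('wrist','16'); print((-w['R'].T@w['t']).round(3))
for n,X in dict(knobtop=(.4925,-.031,.279),hook=(.4925,-.031,.164),bar=(.4938,-.0225,.174)).items(): print(n,proj(w,X))
```

```text
[ 0.482 -0.035  0.545]
knobtop [312.41874552  95.61350507]
hook [314.14243905  99.64936744]
bar [306.59027188  98.58755803]
```

View pics/wrist_16.png

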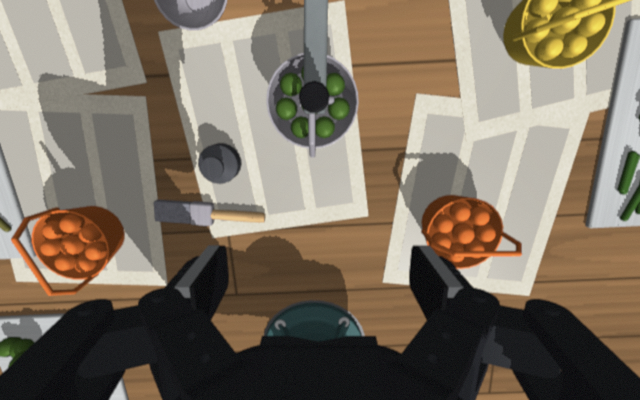

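The wrist view from above shows the bar (312,130) in line with the knob (314,96), so the handle is centred in the hook. The bystanders stand as before, so I'm handing in.

```bash
python3 -c "
from workcell import *
print(job_done())"
```

```text
the job is handed in; nothing more can be done
None
```

I hooked the steel pail of green fruit on the balance, raised it until the spring alone carried it, let go and handed the job in at about 20.5 s. No verdict was reported.

**What I did:** I took the knob and drew the hook down about 0.13 m. I then swung it on its arc under the handle and eased it up until the vertical force on the gripper was about 0 N, at about 0.072 m drawn. That puts the pail at roughly 0.87 kg. Only then did I open the jaws and withdraw.

**Last checks:**
- **Height:** the pail's underside was about 3 cm above the counter.
- **Stillness:** pictures half a second apart hardly differed, and the differences were still shrinking.
- **Bystanders:** the iron weight, bowl and brush looked unmoved, and the gripper was well clear.

**Checks that disagreed or were rough:**
- **Handle position:** the two fixed cameras put the bar about 8 mm to one side of the hook's middle, while the wrist view from above put it within about 2 mm. I trusted the wrist view; both are inside the 14 mm limit.
- **Tilt:** the fixed cameras gave about 0.1 rad along the bar, within the 0.25 limit. A rougher first reading gave about 0.2.
- **Sideways force on the knob:** about 5 N towards or away from the post remained until release and did not go when I tried to relieve it. Letting go caused no visible jump.

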